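Lengthen the sheet stop by one hole

ROBOT

A 6-joint arm with a two-finger parallel gripper is mounted at the origin on the work surface. World frame = base frame: x ahead of the robot, y to its left, z up, the work surface at z = 0. Lengths are in m, angles in rad, forces in N, time in s.
With the tool pointing down it reaches from about 0.375 to 0.975 m from the base axis. Payload 3.8 kg.
Tool frame: the origin (TCP) lies on the centre line of the jaws, within the pads' length; the fingertips stand 14 mm ahead of it and the grasp point (between the pads) lies 5 mm behind it; z points along the fingers, y is the line along which they close (so a half turn about z gives the same grasp; the last joint's range is limited). The gripper opens to 85 mm and grips with 20 to 120 N. Pads are 22 mm wide; open, the fingers measure 114 mm over their backs; the gripper's body (76 mm by 85 mm) begins 54 mm behind the grasp point. The pads swing forward as they close: fully open they stand 13 mm farther back than shut.
Start: joints at [1.279, 0.264, 1.604, -0, 1.274, -0.037], TCP at [0.17, 0.653, 0.245] pointing down, gripper open.
Joint ranges: [-2.63, 2.63], [-0.94, 2.18], [0.31, 2.57], [-1.31, 4.45], [0, 2.66], [-2.55, 2.55]. Speed limits (rad/s): [2.57, 2.57, 3.14, 3.14, 3.14, 3.14].

INTERFACE

Orientations are given as a rotation vector (axis times angle).
In Python, from workcell import bot, eyes, spot_in gives the robot as it stands.
- The arm moves only by the tool carry_out, never from a script. Its argument "series" is text: rows parted by semicolons, each of 4 numbers parted by spaces: the shift along the world's x, y, z in m, then the turn about the world's z in degrees. In form: tx ty tz roll; .... A call has 1 to 20 rows; each row shifts and turns the commanded pose from where the row before left it; what a row does not reach is not made up. A row lasts 1/8 s, in which the tool goes at most 62.5 mm and 10.7 degrees, less where a joint would pass 70% of its speed; a pose out of reach is approached as far as the arm can. A call is refused whole if a number of a shift passes 0.0625 or a number of a turn 10.7, either way. A call with a gripper value outside its range is refused whole. "jaw" is the gripper command: -1 is shut, 1 is fully open, values between are in proportion, set as the call begins (left out, the last holds). The fingers move at their own pace and stop on an object; "grip_force" is the grip in N (left out, the last holds). Time passes only in rows, so rows that do not move let the fingers close. It gives the time, the measured TCP pose, the force, the opening and the grip force at its end, in the units of the state.
- bot.read_state(): the state, without advancing time (a new reading comes with each control period).
- eyes.read_camera(name): name is "scene" or "side" or "wrist"; returns (picture, depth): 384x512x3 uint8, blue, green, red; 384x512 float32, m along the optical axis (not along the pixel's ray), 0 where there is no reading.
- eyes.get_calibration(name): a dict with "K" (3x3 intrinsics, pixels), "position" and "rotation" of the camera in the world; the wrist camera has in their place "T_tool_cam" (4x4, takes a point from camera to tool coordinates, whose origin is the TCP and whose axes are the flange's). Camera axes: x right, y down, z forward; pixel columns grow to the right and rows downward; lengths in m; the calibration is good to about 2 mm. A picture is of the moment at which its call begins: read the wrist's pose just before it. get_calibration takes no time and is no camera call.
- bot.finish_job(): hands the job in; it is judged then, once.
Trained networks look in the newest picture that a camera, given by its name, has taken for a name from the list of things; names that differ only in an ending like _2 or _b are one class to them, and where a whole thing is asked for, a point or a joint stands for the part that bears it (a point fixed in the world has none). Each returns a list of dicts, best first, with "score" (0 to 1); they miss things now and then, are a little off and sometimes report something else, mostly with a low value. They report only what shows in the picture. A call takes as long as a camera call.
- spot_in(camera, target): "rect" ([centre column, centre row, width, height] in pixels, round what is visible of it).
The state is a dict: "time": time; "q": joint angles; "joint_vel": joint speeds; "joint_torque": joint torques, N m; "tool_pos": TCP position; "tcp_rot": TCP orientation; "wrist_force": force on the tool from outside, world axes, zero at the start; "torque": the same for the moment, N m; "width": opening from 0.0 (shut) to 1.0 (fully open); "grip_force": force on a finger pad.
Only numpy, scipy, OpenCV 4.12 (cv2) and the standard library are available. Lean on these libraries where they do the work, as an engineer would, in place of code of your own. Each camera call takes 0.05 s, during which the arm holds its last target. There are 200 camera calls.

TASK

Set the bench sheet stop one size longer: press the red snap button down flush with the yellow tube, slide the yellow tube one hole outwards (towards its stop plate, away from the clamp post) and let the button click fully up in the next hole. Push gently, never force the tube while it is locked, and leave the things lying around alone.

Things in the scene. Friction and masses are not known exactly. Their poses are not given: they have to be found in the camera images.
- nominal (a point): Sheet stop: yellow square tube 36 x 36 mm, 240 mm long, sliding on a clamped steel tube over a fixed grey bed (110 x 420 mm). Point on the red button's axis at the NOMINAL top face of the yellow tube, 84 mm over the bench. The real top face is up to 13 mm lower or higher (clamp set by hand, unmeasured): find it by touch. z up, y along the tubes, +y outwards (way to slide). Never moves.
- ledge_start (a point): Where the thumb ledge's working face is at the start: dark steel rib 30 mm wide, 6 thick, 14 high, on the yellow tube's top, 14 mm to +y of the button's axis, facing the button (-y). A fingertip pressing the button can push this face to +y and so slide the tube. Point at the face's middle at nominal height (real height as the top face's). Does not follow the tube.
- plate_start (a point): Where the top edge of the aluminium stop plate is at the start (nominal height): upright plate 110 mm wide, 70 mm high, 8 mm thick on the tube's outer (+y) end, 129 mm from the button, rising 14 mm above the tube's top face. Does not follow the tube.
- post (a point): Top of the dark clamp post at the inner (-y) end of the bed, 100 mm over the bench, 200 mm from the button. Fixed. Two dark fork cheeks, 62 mm high, guide the yellow tube 85 mm to +y of the button.
- sleeve (a joint): Position of the yellow tube in m: 0 with the button in the starting hole, growing outwards (+y), 0.036 with the next hole over the button. 1 mm of play either way when latched; about 2.5 N of sliding friction when free. The round 14 mm holes along its top are 36 mm apart: at the start one to +y of the button, one at it, two to -y.
- snap (a joint): Travel of the red button in m (12 mm wide, domed): 0 fully up, 7 mm proud of the yellow tube's top; 0.007 flush; 0.009 wholly under its wall. Spring 3 N at first, 6.5 N flush. Once flush (fingertip resting on the tube), about 10 to 13 N on the tube wedges it under the hole's edge; less pressed, it jams. It does not travel with the tube, and springs up in the next hole, locking it.
- furniture_mid (a point): Bystander: light wooden block 34 x 120 x 23 mm lying on the bench; its centre.
- tin_mid (a point): Bystander: blue tin 60 mm in diameter, 60 mm high; its centre. It stands some 130 mm from the tubes on their -x side.
- brush_mid (a point): Bystander: brush lying on the bench; a point on its handle.

How it is judged:
On the way, in this order (a step that is already met when the one before it is completed fails the run):
1. the button is pressed flush while the tube is still at the starting hole (value of joint snap above 0.006 m and value of joint sleeve below 0.007 m), for 0.05 s.
2. the tube slides outwards with the button held under its wall (value of joint sleeve between 0.014 and 0.028 m and value of joint snap above 0.0075 m), for 0.05 s.
At the end, for the whole second after the job is handed in: The yellow tube rests 36 mm (within 2.5 mm) further out than the starting hole, with the red button fully up (within 1 mm) in the next hole, nothing touched by the robot (value of joint sleeve between 0.0335 and 0.0385 m and value of joint snap below 0.001 m and not (velocity of joint sleeve above 0.005 m/s)).
It fails at once if the tube is forced: more than 32 N between robot and yellow tube (contact force between any of the fingers, the arm and sleeve above 32 N).
It fails at once if the button is hammered: more than 30 N between robot and button (contact force between any of the fingers, the arm and snap above 30 N).
It fails at once if the tube is pushed inwards past its hole (value of joint sleeve below -0.006 m).
It fails at once if the tube overshoots the next hole (value of joint sleeve above 0.042 m).
It fails at once if a bystander is moved (distance of any of furniture_mid, tin_mid, brush_mid from where it was at the start of the episode above 0.015 m).
It also fails if it takes over 40 s, if anything falls off the work surface, if the arm or the gripper's body presses on something with over 40 N, if the wrist force passes 120 N, or if a joint passes its speed limit or range.

## Working session

There is one attempt and no reset: what is moved stays moved. The work goes in short steps, Python scripts to look and compute and a tool call to move; the robot and the scene stay as the last step left them, time stands still between calls to the robot, and variables do not carry over. Pictures are saved under pics/ and viewed, at most 10 in all, crops included, and the job is handed in when it is done.

Besides the shell and the picture viewer there is one more tool, called after "Request:" in YAML: its name, and indented under it one key for each argument. carry_out: Moves the arm, as the interface text tells. Its arguments: {"type":"object","properties":{"series":{"type":"string"},"jaw":{"type":"number"},"grip_force":{"type":"number"}},"required":["series"]}

```bash
mkdir -p pics
cat > h.py <<'E'
import numpy as np,cv2
from scipy.spatial.transform import Rotation as R
from workcell import bot,eyes,spot_in
def snap(n,f=None):
    s=bot.read_state();p,d=eyes.read_camera(n);c=eyes.get_calibration(n)
    if n=="wrist":
        T=np.eye(4);T[:3,:3]=R.from_rotvec(s["tcp_rot"]).as_matrix();T[:3,3]=s["tool_pos"];T=T@np.array(c["T_tool_cam"])
    else:
        T=np.eye(4);r=np.array(c["rotation"]);T[:3,:3]=r if r.shape==(3,3) else R.from_rotvec(r).as_matrix();T[:3,3]=c["position"]
    K=np.array(c["K"])
    if f: cv2.imwrite("pics/"+f,p)
    v,u=np.mgrid[:384,:512]
    P=np.stack([(u-K[0,2])/K[0,0]*d,(v-K[1,2])/K[1,1]*d,d],-1)@T[:3,:3].T+T[:3,3]
    P[d==0]=np.nan
    return p,d,P,K,T
E
python3 - <<'E'
from h import *
print(bot.read_state())
for n in ["scene","wrist"]:
    p,d,P,K,T=snap(n,n+"0.png")
    print(n,T.round(3).tolist())
    for t in ["nominal","snap","ledge_start","plate_start","sleeve","post","tin_mid","furniture_mid","brush_mid"]:
        for r in spot_in(n,t)[:1]:
            c,w=r["rect"][:2]; print(t,round(r["score"],2),np.round(r["rect"]),P[int(np.clip(w,0,383)),int(np.clip(c,0,511))].round(3))
a=cv2.imread("pics/scene0.png");b=cv2.imread("pics/wrist0.png")
cv2.imwrite("pics/both.png",cv2.resize(np.vstack([a,b]),None,fx=.78,fy=.78))
E
```

```text
{'time': 0.0, 'q': array([ 1.27910022e+00,  2.64757041e-01,  1.60538090e+00,  5.52878956e-06,
        1.27367078e+00, -3.68719196e-02]), 'joint_vel': array([-0.000295  , -0.00016383,  0.00177945, -0.00013338,  0.00220151,
        0.00156076]), 'joint_torque': array([-1.65154772e-03, -5.15118706e+01, -3.67310679e+01, -6.39793984e-05,
        1.26583676e-02,  1.27700380e-05]), 'tool_pos': array([0.16993303, 0.65254291, 0.24395563]), 'tcp_rot': array([-0.39915035, -3.11576023,  0.00343237]), 'wrist_force': array([-0.97953882,  0.2961355 ,  0.25086035]), 'torque': array([-0.03146173, -0.01960896, -0.01247427]), 'grip_force': 0.0, 'width': 1.0032920850860805}
scene [[0.734, 0.513, -0.445, 0.888], [0.679, -0.551, 0.485, -0.351], [0.003, -0.658, -0.753, 0.675], [0.0, 0.0, 0.0, 1.0]]
nominal 0.98 [233. 202. 153. 138.] [0.512 0.004 0.052]
ledge_start 0.66 [232. 201. 153. 140.] [0.511 0.002 0.056]
plate_start 0.7 [235. 201. 153. 138.] [0.512 0.007 0.053]
sleeve 0.71 [252. 174.  92.  86.] [0.503 0.076 0.082]
post 0.98 [234. 203. 153. 141.] [0.511 0.004 0.048]
tin_mid 0.82 [174. 188.  30.  32.] [ 0.382 -0.061  0.054]
furniture_mid 0.81 [303. 198.  38.  35.] [0.608 0.141 0.025]
brush_mid 0.57 [250. 255.  74.  65.] [ 0.618 -0.058  0.021]
wrist [[0.251, 0.915, 0.315, 0.09], [0.968, -0.237, -0.083, 0.674], [-0.001, 0.326, -0.945, 0.374], [0.0, 0.0, 0.0, 1.0]]
```

View pics/both.png

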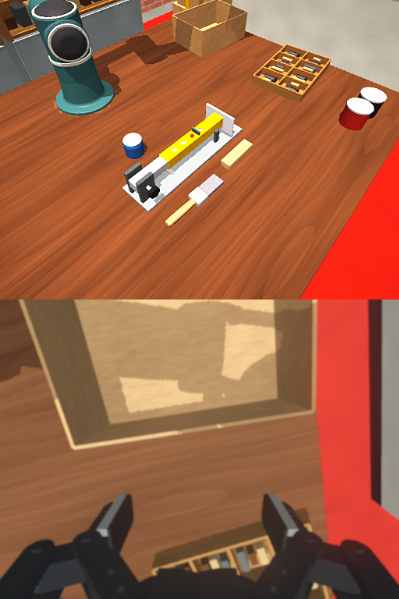

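The scene view shows the yellow tube at about (252,174) full-res, with the post at lower left and the plate at upper right. The tin is to its left, and the block and brush to its right. Next I'll measure the tube axis and the button.

Run:
```python
from h import *
for n in ["scene","side"]:
    p,d,P,K,T=snap(n,n+"1.png")
    h=cv2.cvtColor(p,cv2.COLOR_BGR2HSV)
    ws=(P[...,0]>.35)&(P[...,0]<.68)&(P[...,1]>-.2)&(P[...,1]<.25)
    y=ws&(h[...,0]>20)&(h[...,0]<32)&(h[...,1]>200)&(P[...,2]>.05)
    r=ws&((h[...,0]<8)|(h[...,0]>174))&(h[...,1]>180)&(P[...,2]>.06)
    Y=P[y];print(n,T[:3,3],len(Y),"zp",np.percentile(Y[:,2],[5,50,75,95]).round(4))
    top=Y[Y[:,2]>np.percentile(Y[:,2],95)-.008]
    rc=cv2.minAreaRect((top[:,:2]*1000).astype(np.float32));print("rect",rc)
    l=cv2.fitLine(top[:,:2].astype(np.float32),cv2.DIST_L2,0,.01,.01).ravel();print("line",l,np.degrees(np.arctan2(l[1],l[0])))
    v,u=np.nonzero(r);print("red",len(u),u.mean() if len(u) else 0,v.mean() if len(u) else 0,P[r].mean(0).round(4),P[r].max(0))
    c=p[110:290,140:340];cv2.imwrite(f"pics/c_{n}.png",cv2.resize(c,None,fx=2.9,fy=2.9))
    print(spot_in(n,"snap")[:1],spot_in(n,"sleeve")[:1])
a=cv2.imread("pics/c_scene.png");b=cv2.imread("pics/side1.png")
```

```text
scene [ 0.8883404  -0.35101223  0.67471851] 1170 zp [0.0656 0.0826 0.0834 0.0844]
rect ((492.9841003417969, 70.51582336425781), (38.490753173828125, 240.0642852783203), 0.22423294186592102)
line [7.943311e-06 1.000000e+00 4.938554e-01 6.268538e-02] 89.99954
red 15 245.6 173.6 [0.4952 0.0632 0.0871] [0.49767175 0.06823605 0.09015006]
[] [{'rect': [251.8, 174.9, 93.7, 88.2], 'score': 0.75}]Traceback (most recent call last):
  File "<stdin>", line 8, in <module>
    return _quantile_unchecked(
        a, q, axis, out, overwrite_input, method, keepdims, weights)
    return _ureduce(a,
                    func=_quantile_ureduce_func,
    ...<5 lines>...
                    overwrite_input=overwrite_input,
                    method=method)
    r = func(a, **kwargs)
    result = _quantile(arr,
                       quantiles=q,
    ...<2 lines>...
                       out=out,
                       weights=wgt)
    slices_having_nans = np.isnan(arr[-1, ...])
                                  ~~~^^^^^^^^^
IndexError: index -1 is out of bounds for axis 0 with size 0
```

View pics/c_scene.png

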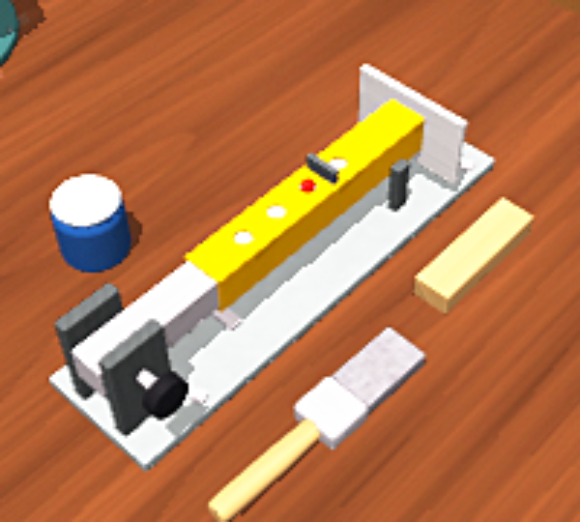

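View pics/side1.png

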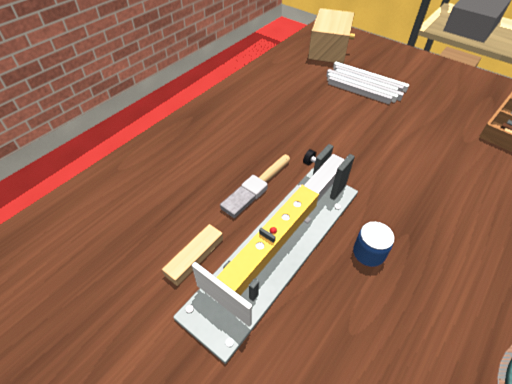

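The tube runs along world +y, with the button near (0.494, 0.0635). I'll set the jaw line along x (a turn of -75.4°) and move above it with the jaws shut.

Request:
carry_out:
  series: "0.02 -0.036 0 -4.7;0.02 -0.036 0 -4.7;0.02 -0.036 0 -4.7;0.02 -0.036 0 -4.7;0.02 -0.036 0 -4.7;0.02 -0.036 0 -4.7;0.02 -0.036 0 -4.7;0.02 -0.036 0 -4.7;0.02 -0.036 0 -4.7;0.02 -0.036 0 -4.7;0.02 -0.036 0 -4.7;0.02 -0.036 0 -4.7;0.02 -0.036 0 -4.7;0.02 -0.036 0 -4.7;0.02 -0.036 0 -4.7;0.0235 -0.0485 0 -4.9;0 0 0 0;0 0 0 0"
  jaw: -1
  grip_force: 20

```text
time: 3.45
tool_pos: [0.4934, 0.0647, 0.2452]
tcp_rot: [-2.222, -2.22, -0.0]
wrist_force: [0.3, 0.2, -0.4]
width: 0.001
grip_force: 0.0
```

Run:
```python
from h import *
s=bot.read_state();print(s["time"],s["tool_pos"],R.from_rotvec(s["tcp_rot"]).as_matrix().round(3).tolist(),s["wrist_force"],s["width"])
p,d,P,K,T=snap("wrist","w2.png")
h=cv2.cvtColor(p,cv2.COLOR_BGR2HSV)
y=(h[...,0]>20)&(h[...,0]<32)&(h[...,1]>180)&(P[...,2]>.07)&(abs(P[...,0]-.494)<.03)
r=((h[...,0]<8)|(h[...,0]>174))&(h[...,1]>180)&(P[...,2]>.07)&(P[...,2]<.11)
k=(h[...,2]<110)&(P[...,2]>.085)&(P[...,2]<.115)&(abs(P[...,0]-.494)<.02)&(abs(P[...,1]-.08)<.02)
for n,m in zip("yrk",(y,r,k)):
    Q=P[m]
    if len(Q): print(n,len(Q),np.percentile(Q,[2,50,98],axis=0).round(4).tolist(),np.argwhere(m).mean(0))
```

```text
3.45 [0.49343158 0.064721   0.24522918] [[0.001, 1.0, -0.0], [1.0, -0.001, 0.001], [0.001, -0.0, -1.0]] [ 0.32811813  0.21460153 -0.35026125] 0.00113646414520068
```

View pics/w2.png

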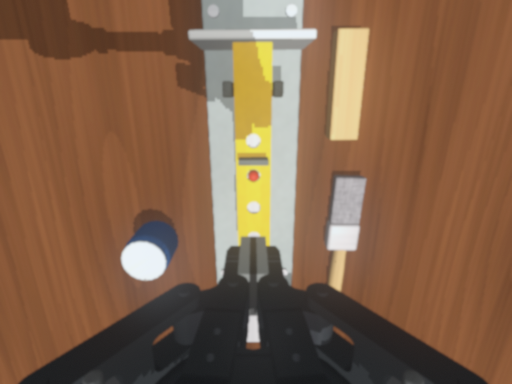

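The wrist view shows the button at (253,175), the ledge at (253,161) and the fingertips at about (253,240). The colour masks returned nothing, so I'll work from rays.

Run:
```python
from h import *
p,d,P,K,T=snap("wrist")
for u,v in [(253,175),(253,158),(253,163),(253,207),(253,141),(262,190),(240,185),(270,185),(253,240)]:
    print(u,v,p[v,u],d[v,u],P[v,u].round(4))
def ray(u,v,z):
    r=T[:3,:3]@[(u-K[0,2])/K[0,0],(v-K[1,2])/K[1,1],1];return (T[:3,3]+r*(z-T[2,3])/r[2]).round(4)
h=cv2.cvtColor(p,cv2.COLOR_BGR2HSV)
r=((h[...,0]<8)|(h[...,0]>172))&(h[...,1]>120);r[:, :243]=0;r[:,263:]=0;r[:165]=0;r[186:]=0
c=np.argwhere(r).mean(0);print(r.sum(),c,ray(c[1],c[0],.086),ray(c[1],c[0],.09))
for v in range(140,172): print(v,p[v,248:259].mean(0).round().astype(int),ray(253,v,.0975)[1],ray(253,v,.0835)[1])
```

```text
253 175 [ 82 104 227] 0.2958141 [0.4943 0.0678 0.0895]
253 158 [ 82 114 129] 0.29291925 [0.4942 0.0847 0.0867]
253 163 [144 153 152] 0.2859496 [0.4942 0.0816 0.0951]
253 207 [230 231 233] 0.31744707 [0.4943 0.0289 0.0801]
253 141 [237 237 235] 0.29390725 [0.4942 0.1007 0.0801]
262 190 [ 85 220 236] 0.30868673 [0.5038 0.0492 0.0823]
240 185 [ 83 222 236] 0.3063212 [0.4806 0.0549 0.0828]
270 185 [142 217 227] 0.30622602 [0.5122 0.055  0.0829]
253 240 [63 80 89] 0.15009277 [0.4943 0.0761 0.2408]
60 [176.01666667 253.3       ] [0.4946 0.0657 0.086 ] [0.4946 0.0669 0.09  ]
140 [236 236 235] 0.1045 0.1023
141 [236 237 235] 0.1036 0.1013
142 [235 236 235] 0.1026 0.1003
143 [234 235 234] 0.1017 0.0993
144 [230 233 232] 0.1007 0.0983
145 [220 228 228] 0.0998 0.0973
146 [201 222 224] 0.0988 0.0963
147 [170 218 223] 0.0979 0.0953
148 [129 219 227] 0.0969 0.0943
149 [ 96 224 232] 0.0959 0.0932
150 [ 87 226 235] 0.095 0.0922
151 [ 85 223 232] 0.094 0.0912
152 [ 83 209 223] 0.093 0.0902
153 [ 78 185 210] 0.092 0.0892
154 [ 77 171 203] 0.0911 0.0881
155 [ 77 166 199] 0.0901 0.0871
156 [ 77 159 190] 0.0891 0.0861
157 [ 79 140 167] 0.0881 0.0851
158 [ 82 116 132] 0.0871 0.084
159 [ 92 109 115] 0.0862 0.083
160 [113 125 127] 0.0852 0.0819
161 [133 143 142] 0.0842 0.0809
162 [143 151 150] 0.0832 0.0799
163 [144 153 152] 0.0822 0.0788
164 [139 157 158] 0.0812 0.0778
165 [125 174 178] 0.0802 0.0767
166 [104 201 208] 0.0792 0.0757
167 [ 91 219 228] 0.0782 0.0746
168 [ 91 223 233] 0.0772 0.0735
169 [100 216 227] 0.0762 0.0725
170 [106 196 211] 0.0752 0.0714
171 [101 165 194] 0.0741 0.0704
```

Request:
carry_out:
  series: "0.0008 0.0008 -0.02 0;0 0 -0.03 0;0 0 -0.03 0;0 0 -0.03 0;0 0 -0.015 0;0 0 -0.007 0;0 0 0 0;0 0 0 0"

```text
time: 4.55
tool_pos: [0.4954, 0.0657, 0.1145]
tcp_rot: [2.22, 2.221, 0.003]
wrist_force: [-0.0, -0.0, 0.3]
width: 0.005
grip_force: 0.0
```

Run:
```python
from h import *
s=bot.read_state();print(s["time"],s["tool_pos"],s["wrist_force"])
p,d,P,K,T=snap("wrist","w3.png");a=p[60:320,150:360]
q,*_=snap("side");b=q[180:300,200:330]
cv2.imwrite("pics/m3.png",np.hstack([cv2.resize(a,(404,500)),cv2.resize(b,(390,500))]))
```

```text
4.55 [0.49542871 0.06567862 0.11447056] [-0.00210269 -0.03728172  0.34749843]
```

View pics/m3.png

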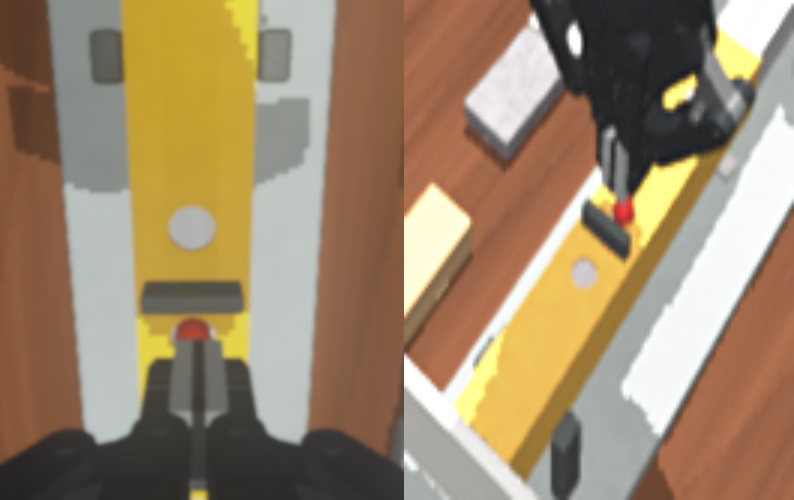

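The tips sit just above the button and behind the ledge, about 1 mm too far in +x. I'll descend gently.

Request:
carry_out:
  series: "-0.001 0 -0.002 0;0 0 -0.002 0;0 0 -0.002 0;0 0 -0.002 0;0 0 0 0;0 0 0 0"

```text
time: 5.4
tool_pos: [0.4934, 0.0655, 0.1052]
tcp_rot: [-2.221, -2.221, 0.0]
wrist_force: [0.1, 0.9, -0.3]
width: 0.002
grip_force: 0.0
```

Request:
carry_out:
  series: "0 0 -0.001 0;0 0 -0.001 0;0 0 -0.001 0;0 0 0 0"

```text
time: 5.9
tool_pos: [0.4937, 0.0655, 0.1026]
tcp_rot: [2.221, 2.221, 0.001]
wrist_force: [0.2, 0.0, 3.4]
width: 0.001
grip_force: 1.6
```

Request:
carry_out:
  series: "0 0 -0.0015 0;0 0 -0.0015 0;0 0 -0.001 0;0 0 0 0"

```text
time: 6.4
tool_pos: [0.4938, 0.0655, 0.0985]
tcp_rot: [2.221, 2.221, 0.001]
wrist_force: [-0.2, 0.1, 5.9]
width: 0.0
grip_force: 2.6
```

Request:
carry_out:
  series: "0 0 -0.001 0;0 0 -0.001 0;0 0 0 0"

```text
time: 6.78
tool_pos: [0.4938, 0.0655, 0.0967]
tcp_rot: [2.221, 2.221, 0.001]
wrist_force: [-0.7, 0.2, 6.5]
width: -0.001
grip_force: 3.0
```

Request:
carry_out:
  series: "0 0 -0.0005 0;0 0 0 0"

```text
time: 7.02
tool_pos: [0.4939, 0.0655, 0.0962]
tcp_rot: [2.221, 2.221, 0.001]
wrist_force: [-0.2, 0.4, 7.2]
width: -0.002
grip_force: 3.1
```

Request:
carry_out:
  series: "0 0 -0.0005 0;0 0 0 0"

```text
time: 7.28
tool_pos: [0.4939, 0.0655, 0.0961]
tcp_rot: [2.221, 2.221, 0.001]
wrist_force: [-1.4, -1.0, 8.4]
width: -0.0
grip_force: 4.3
```

Request:
carry_out:
  series: "0 0 -0.0005 0;0 0 0 0;0 0 0 0"

```text
time: 7.65
tool_pos: [0.4939, 0.0656, 0.0961]
tcp_rot: [2.221, 2.221, 0.001]
wrist_force: [-2.9, -0.3, 12.0]
width: -0.003
grip_force: 5.9
```

The tip is resting on the tube. I'll press slightly more, then push +y.

Request:
carry_out:
  series: "0 0 -0.0004 0;0 0.001 0 0;0 0.001 0 0;0 0 0 0"

```text
time: 8.15
tool_pos: [0.494, 0.0669, 0.0961]
tcp_rot: [2.22, 2.221, -0.001]
wrist_force: [-4.8, -3.0, 14.2]
width: 0.005
grip_force: 7.2
```

Request:
carry_out:
  series: "0 0.001 0 0;0 0.001 0 0;0 0 0 0"

```text
time: 8.52
tool_pos: [0.4939, 0.0687, 0.096]
tcp_rot: [2.22, 2.221, -0.001]
wrist_force: [-3.7, -4.5, 14.6]
width: 0.001
grip_force: 7.2
```

Request:
carry_out:
  series: "0 0.001 0 0;0 0 0 0;0 0 0 0"

```text
time: 8.9
tool_pos: [0.494, 0.0694, 0.096]
tcp_rot: [2.219, 2.221, -0.002]
wrist_force: [-4.0, -4.5, 14.8]
width: 0.005
grip_force: 7.2
```

Request:
carry_out:
  series: "0 0.001 0 0;0 0 0 0"

```text
time: 9.15
tool_pos: [0.4939, 0.0702, 0.096]
tcp_rot: [2.219, 2.221, -0.002]
wrist_force: [-3.7, -5.6, 15.0]
width: -0.001
grip_force: 7.1
```

Request:
carry_out:
  series: "0 0.0007 0 0;0 0 0 0"

```text
time: 9.4
tool_pos: [0.4939, 0.0705, 0.096]
tcp_rot: [2.218, 2.221, -0.003]
wrist_force: [-3.3, -7.4, 14.5]
width: -0.003
grip_force: 7.2
```

Request:
carry_out:
  series: "0 0.0007 0 0;0 0 0 0"

```text
time: 9.65
tool_pos: [0.4939, 0.0713, 0.096]
tcp_rot: [2.219, 2.221, -0.003]
wrist_force: [-3.3, -6.6, 12.7]
width: 0.0
grip_force: 7.1
```

Request:
carry_out:
  series: "0 0.0006 0 0;0 0 0 0"

```text
time: 9.9
tool_pos: [0.4939, 0.0723, 0.0959]
tcp_rot: [2.219, 2.221, -0.002]
wrist_force: [-4.5, -4.5, 14.4]
width: 0.001
grip_force: 7.1
```

Run:
```python
from h import *
p,d,P,K,T=snap("wrist","w4.png");a=p[60:320,150:360]
q,*_=snap("side");b=q[180:300,200:330]
cv2.imwrite("pics/m4.png",np.hstack([cv2.resize(a,(404,500)),cv2.resize(b,(390,500))]))
def ray(u,v,z):
    r=T[:3,:3]@[(u-K[0,2])/K[0,0],(v-K[1,2])/K[1,1],1];return (T[:3,3]+r*(z-T[2,3])/r[2]).round(4)
g=cv2.cvtColor(p,cv2.COLOR_BGR2HSV)[...,1][:,240:270]
w=(g<60);w=np.pad(w,((0,0),(240,512-270)))
n,l,s,c=cv2.connectedComponentsWithStats(w.astype(np.uint8))
for i in range(1,n):
    if s[i,4]>60: print(s[i],c[i],ray(*c[i],.082))
```

```text
[240 177  25  24 493] [251.92697769 188.27383367] [0.4943 0.1081 0.082 ]
[ 240  220   30  164 4458] [254.56078959 300.28824585] [0.496  0.0374 0.082 ]
```

View pics/m4.png

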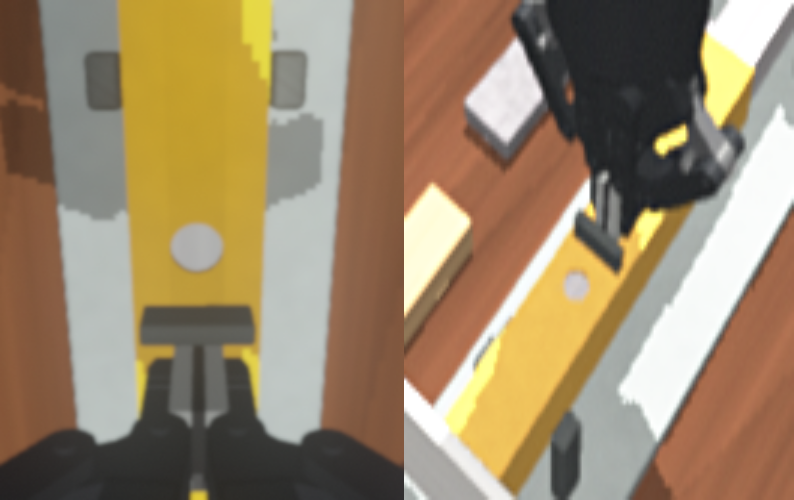

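The tip is against the ledge and the tube has moved about 5 mm, so the button is under the wall. I'll keep sliding.

Request:
carry_out:
  series: "0 0.001 0 0;0 0.001 0 0;0 0.001 0 0;0 0.001 0 0;0 0 0 0"

```text
time: 10.62
tool_pos: [0.4939, 0.077, 0.0959]
tcp_rot: [2.22, 2.221, -0.001]
wrist_force: [-4.2, -2.8, 14.3]
width: 0.002
grip_force: 7.0
```

Request:
carry_out:
  series: "0 0.0015 0.0004 0;0 0.0015 0.0004 0;0 0.0015 0 0;0 0.0015 0 0;0 0.0015 0 0;0 0.0015 0 0;0 0.0015 0 0;0 0.0015 0 0;0 0.0015 0 0;0 0.0015 0 0;0 0.0015 0 0;0 0.0015 0 0;0 0 0 0"

```text
time: 12.25
tool_pos: [0.4937, 0.0957, 0.096]
tcp_rot: [2.222, 2.221, 0.001]
wrist_force: [-2.0, 1.2, 8.9]
width: -0.002
grip_force: 4.3
```

Request:
carry_out:
  series: "0 0.001 0 0;0 0.001 0 0;0 0 0 0"

```text
time: 12.62
tool_pos: [0.4938, 0.0988, 0.096]
tcp_rot: [-2.222, -2.22, -0.004]
wrist_force: [-1.9, 4.3, 6.5]
width: 0.002
grip_force: 3.7
```

Request:
carry_out:
  series: "0 0.001 0 0;0 0.001 0 0;0 0 0 0"

```text
time: 13.0
tool_pos: [0.4938, 0.0997, 0.0959]
tcp_rot: [2.221, 2.221, 0.001]
wrist_force: [-2.2, 0.2, 8.2]
width: -0.002
grip_force: 4.1
```

Run:
```python
from h import *
p,d,P,K,T=snap("wrist","w5.png");a=p[60:320,150:360]
q,_,Q,_,_=snap("scene");b=q[140:210,200:310]
cv2.imwrite("pics/m5.png",np.hstack([cv2.resize(a,(404,500)),cv2.resize(b,(390,500))]))
def ray(u,v,z):
    r=T[:3,:3]@[(u-K[0,2])/K[0,0],(v-K[1,2])/K[1,1],1];return (T[:3,3]+r*(z-T[2,3])/r[2]).round(4)
w=(cv2.cvtColor(p,cv2.COLOR_BGR2HSV)[...,1]<60);w[:,:238]=0;w[:,268:]=0
n,l,s,c=cv2.connectedComponentsWithStats(w.astype(np.uint8))
for i in range(1,n):
    if s[i,4]>60: print(s[i],c[i],ray(*c[i],.082))
h=cv2.cvtColor(q,cv2.COLOR_BGR2HSV)
y=(abs(Q[...,0]-.493)<.03)&(abs(Q[...,1]-.1)<.2)&(h[...,0]>20)&(h[...,0]<32)&(h[...,1]>200)&(Q[...,2]>.072)
print(np.percentile(Q[y][:,1],[0,1,99,100]))
```

```text
[239 176  26  23 489] [251.70347648 186.9591002 ] [0.4942 0.1362 0.082 ]
[ 238  219   30  165 4512] [252.49046986 299.6939273 ] [0.4946 0.0653 0.082 ]
[-0.0148221  -0.01301658  0.22341945  0.22566714]
```

View pics/m5.png

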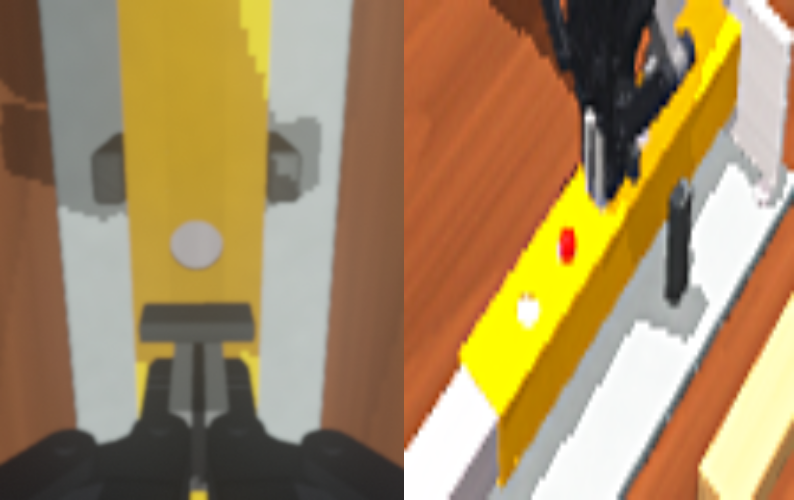

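The red button is visible in the next hole and the tube has moved about 35 mm. I'll back off and lift.

Request:
carry_out:
  series: "0 0 0.002 0;0 -0.001 0.003 0;0 0 0.01 0;0 0 0.03 0;0 0 0.04 0;0 0 0.03 0;0 0 0 0;0 0 0 0"

```text
time: 14.1
tool_pos: [0.4929, 0.0984, 0.2096]
tcp_rot: [-2.221, -2.221, 0.001]
wrist_force: [-0.6, -0.1, -0.2]
width: 0.0
grip_force: 0.0
```

Run:
```python
from h import *
p,d,P,K,T=snap("wrist","w6.png");q,_,Q,_,_=snap("scene")
h=cv2.cvtColor(q,cv2.COLOR_BGR2HSV)
m=(abs(Q[...,0]-.493)<.03)&(abs(Q[...,1]-.1)<.2)&(Q[...,2]>.072)
y=m&(h[...,0]>20)&(h[...,0]<32)&(h[...,1]>200);r=m&((h[...,0]<8)|(h[...,0]>174))&(h[...,1]>180)
print(np.percentile(Q[y][:,1],[0,1,99,100]));print(r.sum(),Q[r].mean(0),Q[r].max(0),bot.read_state()["wrist_force"])
b=q[140:230,180:310];cv2.imwrite("pics/m6.png",np.hstack([cv2.resize(p,(400,300)),cv2.resize(b,(400,300))]))
```

```text
[-0.01383977 -0.01242129  0.22220232  0.22517928]
15 [0.49500676 0.06363273 0.08642157] [0.4986911  0.06774244 0.0889662 ] [-0.29882114  0.75411512  0.21907557]
```

View pics/m6.png

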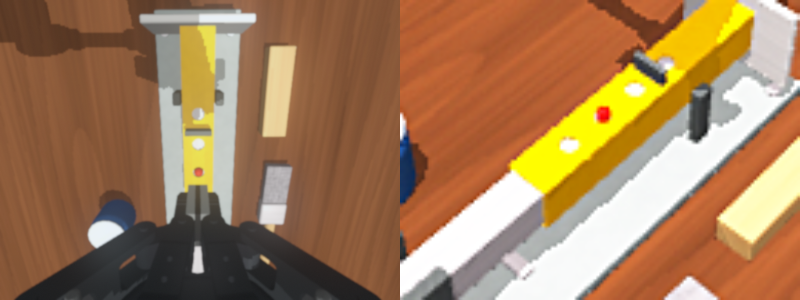

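The button stands as proud as it did at the start (15 red pixels, mean height 0.0864 m against 0.0871 m). It is one hole further on, and the block, tin and brush look undisturbed. I'll hand the job in.

```bash
python3 -c "
from workcell import bot
print(bot.finish_job())"
```

```text
the job is handed in; nothing more can be done
None
```

I handed the job in: the tube moved out one hole (about 35–36 mm by camera), the red button looks fully up in the next hole, and the hand-in gave no pass or fail verdict.

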